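Free the hand press's pawl and press the bush home

TASK

A wooden toy wheel lies under the ram of the small hand press, its brass axle bush still standing proud; a ratchet pawl holds the press up. With the fingertips alone, press the pawl's thumb tab down until the pawl snaps clear of the ratchet and stays clear, then push the press lever (not the ram) down until the bush is fully home in the wheel. Pick nothing up, keep the fingers off the wheel and bush, and leave the wheel in its nest, the pawl clear and the things round the press undisturbed.

Things in the scene. Friction and masses are not known exactly. Their poses are not given: they have to be found in the camera images.
- press: the green cast hand press, fixed to the table, 110 x 180 mm base, frame 229 mm high, the ram's top at 250 mm. Origin on the table under the base; its x axis points away from the lever side (at yaw 0 straight away from the robot), y from the ram towards the column, z up. Its ram is at (0, -0.002) in this frame
- shaft (a point): the lever's turning axis (a line along the press's x axis), in the plane in which the lever swings, 68 mm to the robot's side of the press's middle and 170 mm above the table
- lever (a joint): lever angle, rad; 0 = up, rod 0.67 rad above level, pointing to the press's -y; grows as it is pushed down; stop at 1.05. Stays where it is left; about 3 N at the grip moves it. The engaged pawl blocks it at about 0.10. The ram goes down 18 mm a rad, meets the bush at 0.4 to 0.6, then needs some 6 N more; with the bush home, at about 0.9, it stops hard
- lever_grip (a point): middle of the lever's black grip, on the rod's axis, 175 mm from the shaft; the grip is round, 27 mm thick here and 92 mm long, from 115 to 207 mm from the shaft; there is nothing beneath it but the table
- pawl (a joint): pawl angle, rad; 0 = its nose hooked in the ratchet wheel, 0.32 = fully clear; over-centre spring: from about 0.16 on it snaps clear by itself and stays so; pressing takes about 2 N at the tab
- pawl_tab (a point): middle of the top of the pawl's thumb tab: a dark ribbed steel pad, 30 mm (press x) x 28 mm (press y), about 230 mm above the table, beyond the column side of the ratchet wheel; pressed straight down about 19 mm (it swings about a pivot 60 mm to its press -y side and 16 mm lower)
- bush (a joint): how far the brass bush has been pressed into the wheel, m; 0 = flange 8 mm proud, 0.008 = flange down on the wheel
- bush_top (a point): middle of the top of the brass bush (flange 22 mm across, 3 mm thick)
- wheel: the wooden toy wheel under the ram, 64 mm across, 20 mm thick, loose in a round nest 6 mm deep; origin in the middle of its underside, z up
- spare_wheel: a spare toy wheel of the same size, with no bush, lying on the table; bystander
- paint: plastic paint bottle with a black cap, 43 mm across, 114 mm high; bystander; origin at the middle of its underside
- chick: painted stone with a chick's face, 31 x 40 x 20 mm; bystander
- ladybird: painted stone ladybird, 25 x 34 x 15 mm; bystander
- ram: the press's square steel ram, 22 mm, with a round pad at its foot; origin in the middle of the pad's underside, 75 mm above the table with the lever up; driven by the lever, not to be pushed itself

How it is judged (in metres and radians):
On the way, in this order (a step that is already met when the one before it is completed fails the run):
1. the pawl is pressed clear of the ratchet while the lever is still up (value of joint pawl above 0.25 rad and value of joint lever below 0.2 rad), for 0.2 s.
2. the lever presses the bush home (value of joint bush above 0.0065 m and value of joint lever above 0.7 rad), for 0.2 s.
At the end, for the whole second after the job is handed in: The bush is down in the wheel to within 1.5 mm of fully home (pressed in 6.5 mm or more of 8), the pawl is clear of the ratchet (0.25 rad or more), and the wheel is at rest in its nest, within 6 mm of where it was (value of joint bush above 0.0065 m and value of joint pawl above 0.25 rad and horizontal distance between wheel and bush_top below 0.003 m and distance of wheel from where it was at the start of the episode below 0.006 m and linear speed of wheel below 0.01 m/s); the robot touches nothing.
It fails at once if the wheel is shifted out of its nest or lifted (distance of wheel from where it was at the start of the episode above 0.012 m).
It fails at once if the robot touches the wheel or the bush (contact force between any of the fingers, the arm and wheel above 1 N).
It fails at once if the fingers push on the ram instead of the lever (contact force between the fingers and ram above 10 N).
It fails at once if a thing beside the press is shifted, knocked over or lifted (moved more than 20 mm) (distance of any of spare_wheel, paint, chick, ladybird from where it was at the start of the episode above 0.02 m).
It also fails if it takes over 45 s, if anything falls off the work surface, if the arm or the gripper's body presses on something with over 40 N, if the wrist force passes 120 N, or if a joint passes its speed limit or range.

ROBOT

A 6-joint arm with a two-finger parallel gripper is mounted at the origin on a cart in front of the work surface, level with it; the furniture and walls round the work are solid. World frame = base frame: x ahead of the robot, y to its left, z up, the work surface at z = 0. Lengths are in mm, angles in rad, forces in N, time in s.
With the tool pointing down it reaches from about 275 to 750 mm from the base axis. Payload 10.2 kg.
Tool frame: the origin (TCP) lies where the fingers leave the gripper's body, on its centre line; the fingertips stand 73 mm ahead of it and the grasp point (between the pads) lies 54 mm ahead of it; z points along the fingers, y is the line along which they close (so a half turn about z gives the same grasp; the last joint's range is limited). The gripper opens to 85 mm and grips with 20 to 120 N. Pads are 22 mm wide; open, the fingers measure 114 mm over their backs; the gripper's body (76 mm by 85 mm) begins 54 mm behind the grasp point. The pads swing forward as they close: fully open they stand 13 mm farther back than shut.
Start: joints at [-1.56, 0.313, 1.498, -0, 1.331, -0.223], TCP at [121.616, -510.726, 303.894] pointing down, gripper open.
Joint ranges: [-2.94, 2.94], [-0.97, 2.17], [0.19, 2.56], [-1.23, 4.37], [0.02, 3.11], [-2.88, 2.88]. Speed limits (rad/s): [2.39, 2.39, 3.01, 3.14, 3.14, 3.14].

INTERFACE

Orientations are given as a unit quaternion [w, x, y, z].
In Python, from rig import ctrl gives the robot as it stands.
- The arm moves only by the shell command python3 -m creep 'ROWS' [OPENING] [FORCE]. ROWS is JSON, a list that holds one entry, the list of rows, each a list of 6 numbers: the shift along the world's x, y, z in units of 25 mm (1.0 is 25 mm), then the turn, a rotation vector about the world's x, y, z in units of 5 degrees (1.0 is 5 degrees). In form: [[[x, y, z, ax, ay, az], ...]]. A call has 1 to 20 rows; each row is the pose to reach, as a shift and turn from the pose commanded when the call began; what a row does not reach only later rows make up. A row lasts 1/12 s, in which the tool goes at most 41.7 mm and 7.16 degrees, less where a joint would pass 70% of its speed; a pose out of reach is approached as far as the arm can. A call with a gripper value outside its range is refused whole. OPENING is the finger opening in mm, from 0 to 85.4, set as the call begins (- or left out, the last holds). The fingers move at their own pace and stop on an object; FORCE is the grip in N (left out, the last holds). Time passes only in rows, so rows that repeat a pose let the fingers close. It gives the time, the measured TCP pose, the force, the opening and the grip force at its end, in the units of the state.
- ctrl.sense(): the state, without advancing time (a new reading comes with each control period).
- ctrl.capture(name): name is "scene" or "top" or "wrist"; returns a dict with "image" (384x512x3 uint8, red, green, blue), "fx", "fy", "cx", "cy" (pixels), "R" (3x3) and "t" (3): a world point X has camera coordinates R X + t. Camera axes: x right, y down, z forward; pixel columns grow to the right and rows downward; lengths in mm; the calibration is good to about 2 mm. A picture is of the moment at which its call begins. There is no depth.
- ctrl.finish_job(): hands the job in; it is judged then, once.
The state is a dict: "time_s": time; "joints": joint angles; "dq": joint speeds; "tau": joint torques, N m; "eef_pos": TCP position; "ee_rot": TCP orientation; "force": force on the tool from outside, world axes, zero at the start; "wrist_torque": the same for the moment, N m; "grip_width": opening from 0.0 (shut) to 1.0 (fully open); "grip_force": force on a finger pad.
Only numpy, scipy, OpenCV 4.12 (cv2) and the standard library are available. Lean on these libraries where they do the work, as an engineer would, in place of code of your own. Each camera call takes 0.05 s, during which the arm holds its last target. There are 200 camera calls.

## Working session

There is one attempt and no reset: what is moved stays moved. The work goes in short steps, Python scripts to look and compute and a shell command to move; the robot and the scene stay as the last step left them, time stands still between calls to the robot, and variables do not carry over. Pictures are saved under pics/ and viewed, at most 10 in all, crops included, and the job is handed in when it is done.

```bash
mkdir -p pics; ls; python3 - <<'E'
from rig import ctrl
import cv2,pickle
for n in("scene","top"):
    c=ctrl.capture(n);pickle.dump(c,open(f"pics/{n}0.pkl","wb"))
    cv2.imwrite(f"pics/{n}0.png",cv2.resize(c["image"][:,:,::-1],(800,600),interpolation=cv2.INTER_CUBIC))
    print(n,c["fx"],c["cx"],c["cy"],c["R"],c["t"])
s=ctrl.sense();print(s["time_s"],s["eef_pos"],s["ee_rot"],s["force"])
E
```

```text
pics
scene 451.4257079825328 258.39923079726776 190.6828878796235 [[ 0.93746951  0.3480401  -0.00435889]
 [ 0.13742376 -0.38160786 -0.9140515 ]
 [-0.31978996  0.8562964  -0.40557472]] [-503.84091969  134.78264784 1155.53653172]
top 401.50729358337344 259.2166284696496 193.7865914545259 [[ 0.02207136 -0.99967529  0.01273444]
 [-0.98233031 -0.02405273 -0.18560344]
 [ 0.18584947 -0.00841291 -0.98254221]] [ 86.82364163 556.39855561 938.80981656]
0.1 [ 121.60987693 -510.57448215  303.38942205] [-5.70656976e-04  9.93175957e-01  1.16624136e-01  6.09043774e-05] [ 0.3177763   0.42680587 -0.57758334]
```

View pics/scene0.png

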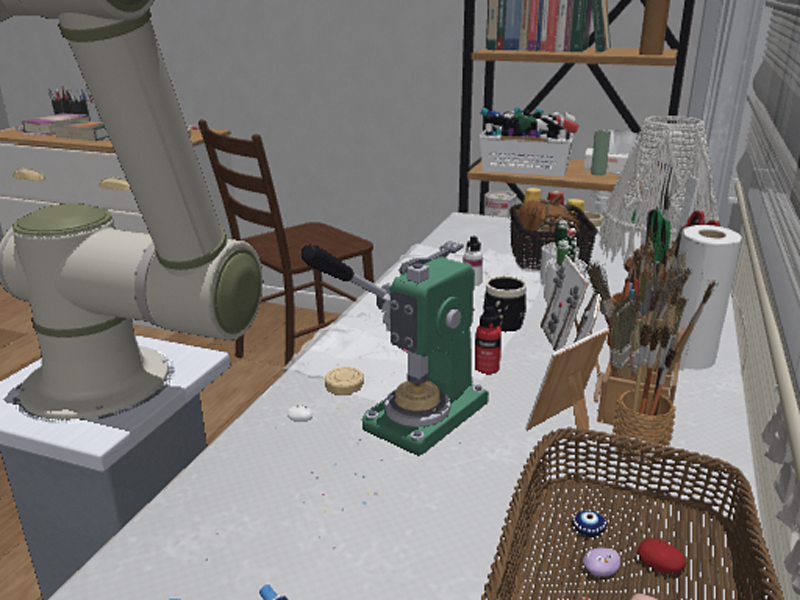

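View pics/top0.png

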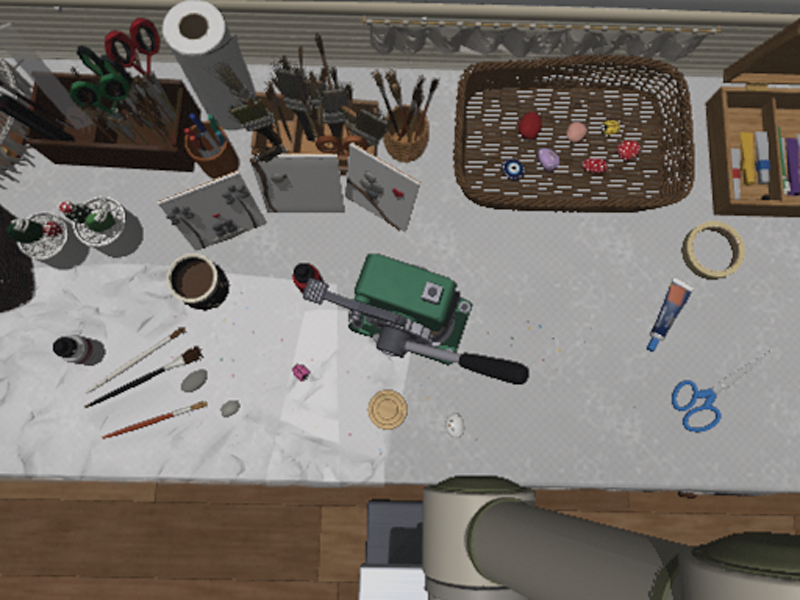

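The scene view shows the press with its lever grip at about (330,264) and the pawl tab near (450,248). In the top view the tab is at (315,291) and the grip runs from (462,360) to (527,371). The paint bottle is just beside and below the tab. Next I'll enlarge both.

```bash
python3 - <<'E'
import cv2,pickle,numpy as np
t=pickle.load(open("pics/top0.pkl","rb"))["image"];s=pickle.load(open("pics/scene0.pkl","rb"))["image"]
a=cv2.resize(t[150:260,185:345],(800,550),interpolation=cv2.INTER_CUBIC)
b=cv2.resize(s[145:295,185:325],(560,600),interpolation=cv2.INTER_CUBIC)
cv2.imwrite("pics/ct.png",a[:,:,::-1]);cv2.imwrite("pics/cs.png",b[:,:,::-1])
E
```

```text
(no output)
```

View pics/ct.png

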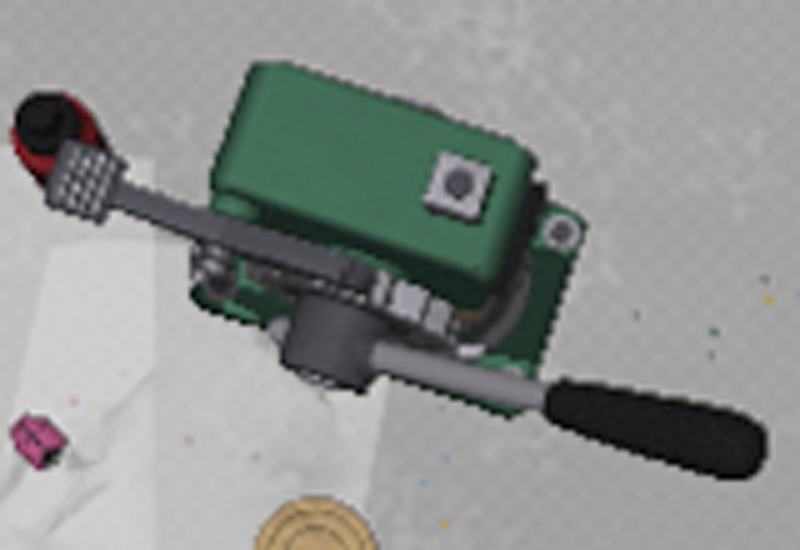

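View pics/cs.png

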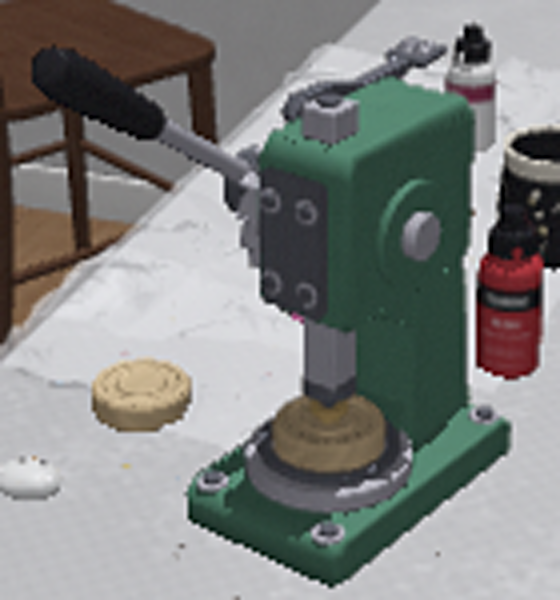

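The top crop shows the tab at crop (86,181), the ram's top at (460,183) and the grip from (550,400) to (765,445). In the scene crop the tab is at (418,50), and the grip runs from (158,115) to (36,70). The paint bottle stands under and beyond the tab.

```bash
cat > h.py <<'E'
import pickle,numpy as np
C={n:pickle.load(open(f"pics/{n}0.pkl","rb")) for n in("top","scene")}
def ray(c,u,v):
    R,t=np.array(c["R"]),np.array(c["t"]);return -R.T@t,R.T@[(u-c["cx"])/c["fx"],(v-c["cy"])/c["fy"],1]
def atz(c,u,v,z):
    o,d=ray(c,u,v);return o+d*(z-o[2])/d[2]
def tri(p,q):
    o,d=ray(C["top"],*p);a,b=ray(C["scene"],*q)
    s=np.linalg.lstsq(np.c_[d,-b],a-o,rcond=None)[0];P,Q=o+d*s[0],a+b*s[1]
    return (P+Q)/2,np.linalg.norm(P-Q)
T=lambda u,v:(185+u/5,150+v/5)
S=lambda u,v:(185+u/4,145+v/4)
E
python3 - <<'E'
from h import *
np.set_printoptions(precision=1,suppress=True)
tab=tri(T(86,181),S(418,50));print("tab",tab,atz(C["top"],*T(86,181),230))
rt=atz(C["top"],*T(460,183),250);print("ram",rt,tri(T(460,183),S(330,100)))
g0=tri(T(550,400),S(158,115));g1=tri(T(762,445),S(37,70));print(g0,g1)
d=g1[0]-g0[0];print("yaw of -y",np.degrees(np.arctan2(d[1],d[0])))
# press frame: fit yaw
for yaw in np.radians([-20,-18,-16,-14,-12,-10,-8]):
    c,s=np.cos(yaw),np.sin(yaw);X=np.array([c,s]);Y=np.array([-s,c])
    o=rt[:2]+2*Y; 
    sh=lambda y:o-68*X+y*Y
    print(np.degrees(yaw),"origin",o,"tab in press",(tab[0][:2]-o)@X,(tab[0][:2]-o)@Y,"g",[((g[0][:2]-o)@X,(g[0][:2]-o)@Y) for g in(g0,g1)])
E
```

```text
tab (array([535.7, 218. , 223.6]), np.float64(2.4028223611087633)) [533.2 216.6 230. ]
ram [532.   66.7 250. ] (array([533.3,  66.8, 246.8]), np.float64(1.4327274776526844))
(array([449.8,  30.6, 240.7]), np.float64(3.845336746406411)) (array([426.6, -44.2, 289.1]), np.float64(4.474093602545945))
yaw of -y -107.20955674181867
-20.0 origin [532.6  68.6] tab in press -48.22197933735408 141.41462586770555 g [(np.float64(-64.84137592603089), np.float64(-63.9953885725242)), (np.float64(-61.02740439253037), np.float64(-142.2452040681603))]
-18.0 origin [532.6  68.6] tab in press -43.1875055478956 143.01018436143252 g [(np.float64(-66.96548417082911), np.float64(-61.694691271549004)), (np.float64(-65.88471518359802), np.float64(-140.02994478078125))]
-16.0 origin [532.5  68.6] tab in press -38.100414435452386 144.42907028262158 g [(np.float64(-69.00800528840742), np.float64(-59.32126518452176)), (np.float64(-70.66175559797696), np.float64(-137.64651726756992))]
-14.0 origin [532.4  68.7] tab in press -32.96690383693835 145.66955493734048 g [(np.float64(-70.96645078140995), np.float64(-56.87800196553114)), (np.float64(-75.35270554776862), np.float64(-135.09782536781222))]
-12.000000000000002 origin [532.4  68.7] tab in press -27.793228144261324 146.73012698611942 g [(np.float64(-72.83843458567914), np.float64(-54.36787835445371)), (np.float64(-79.95184983304492), np.float64(-132.38697426999215))]
-10.0 origin [532.3  68.7] tab in press -22.585690684309068 147.6094942852855 g [(np.float64(-74.62167597730637), np.float64(-51.79395255025464)), (np.float64(-84.45358510493793), np.float64(-129.51726672859778))]
-8.0 origin [532.2  68.7] tab in press -17.350636039317042 148.3065854612409 g [(np.float64(-76.31400235134338), np.float64(-49.159360485043514)), (np.float64(-88.85242669245824), np.float64(-126.49219904022382))]
```

Triangulation agrees with a yaw of about -17°. That puts the tab near (534,217,230), and the shaft near (475,113,170) with the lever swinging along -(0.29,0.96). I'll close the fingers, rise, and travel to above the tab.

```bash
python3 -m creep '[[[0,0,1.5,0,0,0],[0,0,3,0,0,0],[0,0,4,0,0,0],[1,1.5,4.5,0,0,0],[2,3,4.5,0,0,0],[3,4.5,4.5,0,0,0],[4,6,4.5,0,0,0],[4.7,7.5,4.5,0,0,0],[5.5,9,4.5,0,0,0],[6.2,10.5,4.5,0,0,0],[7,12,4.5,0,0,0],[7.7,13.5,4.5,0,0,0],[8.5,15,4.5,0,0,0],[9.3,16.5,4.5,0,0,0],[10,18,4.5,0,0,0],[10,18,4.5,0,0,0],[10,18,4.5,0,0,0]]]' 0
```

```text
time_s: 1.52
eef_pos: [372.3, -57.9, 416.2]
ee_rot: [-0.0, 0.993, 0.119, 0.0]
force: [-0.5, -0.7, 0.5]
grip_width: 0.002
grip_force: 0.0
```

```bash
python3 -m creep '[[[0.8,1.4,0,0,0,0],[1.6,2.8,0,0,0,0],[2.5,4.2,0,0,0,0],[3.3,5.6,0,0,0,0],[4.1,7,0,0,0,0],[5,8.4,0,0,0,0],[5.8,9.8,0,0,0,0],[6.5,11,0,0,0,0],[6.5,11,0,0,0,0],[6.5,11,0,0,0,0],[6.5,11,-1,0,0,0],[6.5,11,-2,0,0,0],[6.5,11,-2.8,0,0,0],[6.5,11,-2.8,0,0,0],[6.5,11,-2.8,0,0,0]]]'
python3 - <<'E'
from rig import ctrl
import cv2,numpy as np
t=ctrl.capture("top")["image"];s=ctrl.capture("scene")["image"]
a=cv2.resize(t[140:240,160:260],(400,400),interpolation=cv2.INTER_CUBIC);b=cv2.resize(s[100:200,240:340],(400,400),interpolation=cv2.INTER_CUBIC)
cv2.imwrite("pics/n1.png",np.hstack([a,b])[:,:,::-1])
E
```

```text
time_s: 2.77
eef_pos: [534.0, 212.9, 346.9]
ee_rot: [0.0, 0.993, 0.116, -0.0]
force: [-0.7, -0.5, 0.7]
grip_width: -0.001
grip_force: 0.0
```

View pics/n1.png

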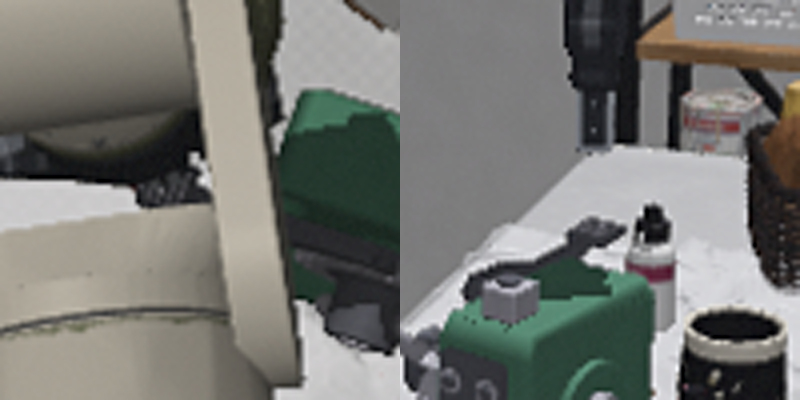

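The fingertips, at crop (597,148), are right above the tab at (600,230). I'll press down in stages.

```bash
python3 -m creep '[[[0,0.15,-0.5,0,0,0],[0,0.15,-1,0,0,0],[0,0.15,-1.4,0,0,0],[0,0.15,-1.6,0,0,0],[0,0.15,-1.8,0,0,0],[0,0.15,-2,0,0,0],[0,0.15,-2,0,0,0],[0,0.15,-2,0,0,0]]]'; python3 -m creep '[[[0,0,-0.1,0,0,0],[0,0,-0.2,0,0,0],[0,0,-0.3,0,0,0],[0,0,-0.4,0,0,0],[0,0,-0.4,0,0,0],[0,0,-0.4,0,0,0],[0,0,-0.4,0,0,0]]]'
```

```text
time_s: 3.53
eef_pos: [534.2, 217.9, 296.8]
ee_rot: [0.0, 0.993, 0.117, 0.0]
force: [0.6, -0.4, 0.7]
grip_width: 0.001
grip_force: 0.5
time_s: 4.12
eef_pos: [534.1, 218.0, 286.4]
ee_rot: [-0.0, 0.993, 0.117, 0.0]
force: [-0.4, 0.4, 0.1]
grip_width: 0.002
grip_force: 0.0
```

```bash
python3 - <<'E'
from rig import ctrl
import cv2,numpy as np
s=ctrl.capture("scene")["image"]
b=cv2.resize(s[115:205,240:330],(540,540),interpolation=cv2.INTER_CUBIC)
cv2.imwrite("pics/n2.png",b[:,:,::-1])
E
```

```text
(no output)
```

View pics/n2.png

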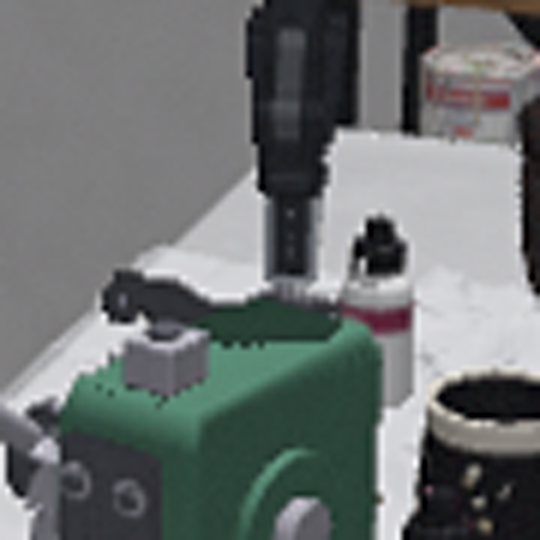

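The pawl has rotated: its nose is raised at (120,295) and the tab is down at (290,290), with no force left on the fingers, so it has snapped clear. I'll nudge a little further, lift off, and go above the grip.

```bash
python3 -m creep '[[[0,0,-0.08,0,0,0],[0,0,-0.08,0,0,0],[0,0,-0.08,0,0,0],[0,0,1,0,0,0],[0,0,2,0,0,0],[0,0,3.5,0,0,0],[0,0,5,0,0,0],[-0.5,-1.2,5,0,0,0],[-1,-2.4,5,0,0,0],[-1.5,-3.6,5,0,0,0],[-2,-4.8,5,0,0,0],[-2.5,-6,5,0,0,0],[-3,-7.2,5,0,0,0],[-3.5,-8.4,5,0,0,0],[-4,-9.4,5,0,0,0],[-4,-9.4,5,0,0,0],[-4,-9.4,5,0,0,0],[-4,-9.4,5,0,0,0]]]'
python3 - <<'E'
from rig import ctrl
import cv2,numpy as np
t=ctrl.capture("top")["image"];s=ctrl.capture("scene")["image"]
a=cv2.resize(t[170:270,245:345],(400,400),interpolation=cv2.INTER_CUBIC);b=cv2.resize(s[100:200,185:285],(400,400),interpolation=cv2.INTER_CUBIC)
cv2.imwrite("pics/n3.png",np.hstack([a,b])[:,:,::-1])
E
```

```text
time_s: 5.67
eef_pos: [434.3, -16.6, 411.5]
ee_rot: [-0.0, 0.993, 0.117, 0.0]
force: [0.4, 0.6, 0.4]
grip_width: 0.003
grip_force: 0.0
```

View pics/n3.png

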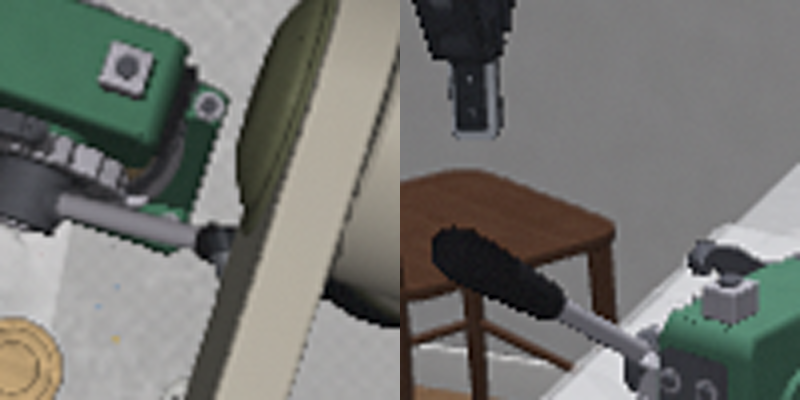

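```bash
python3 - <<'E'
from h import *
c=C["scene"]
def pr(P):
    q=np.array(c["R"])@P+np.array(c["t"]);u=c["fx"]*q[0]/q[2]+c["cx"];v=c["fy"]*q[1]/q[2]+c["cy"];return (round(400+4*(u-185)),round(4*(v-100)))
Y=np.array([.292,.956,0]);sh=np.array([475,113.4,170])
print("tip",pr(np.array([434.3,-16.6,338.5])))
for r in(0,115,175,207):print(r,pr(sh-r*np.cos(.67)*Y+[0,0,r*np.sin(.67)]))
for a in np.arange(0,1.06,.1):
    e=.67-a;P=sh-170*np.cos(e)*Y+[0,0,170*np.sin(e)+13.5/np.cos(e)];print(round(a,2),P.round(0),((P+[0,0,73]-[434.3,-16.6,411.5])/25).round(2))
E
```

```text
tip (477, 136)
0 (659, 365)
115 (550, 296)
175 (483, 254)
207 (445, 230)
0.0 [436. -14. 293.] [ 0.07  0.1  -1.83]
0.1 [433. -23. 278.] [-0.04 -0.27 -2.43]
0.2 [431. -31. 262.] [-0.14 -0.6  -3.05]
0.3 [429. -38. 246.] [-0.22 -0.86 -3.7 ]
0.4 [427. -43. 229.] [-0.29 -1.07 -4.37]
0.5 [426. -47. 212.] [-0.33 -1.21 -5.04]
0.6 [425. -49. 195.] [-0.35 -1.28 -5.72]
0.7 [425. -49. 178.] [-0.36 -1.3  -6.4 ]
0.8 [426. -48. 162.] [-0.34 -1.25 -7.08]
0.9 [427. -45. 145.] [-0.31 -1.13 -7.74]
1.0 [428. -40. 129.] [-0.25 -0.95 -8.37]
```

```bash
python3 -m creep '[[[0,0,-0.8,0,0,0],[0,0,-1.4,0,0,0],[0,0,-1.8,0,0,0],[0,-0.1,-2,0,0,0],[0,-0.2,-2.2,0,0,0],[0,-0.27,-2.4,0,0,0],[-0.08,-0.4,-2.7,0,0,0],[-0.14,-0.6,-3,0,0,0],[-0.14,-0.6,-3,0,0,0]]]'
python3 -m creep '[[[-0.03,-0.1,-0.3,0,0,0],[-0.06,-0.22,-0.6,0,0,0],[-0.08,-0.3,-0.8,0,0,0],[-0.08,-0.3,-0.8,0,0,0]]]'
```

```text
time_s: 6.52
eef_pos: [430.2, -32.6, 335.1]
ee_rot: [-0.0, 0.993, 0.116, -0.001]
force: [-0.3, -0.2, -0.6]
grip_width: 0.0
grip_force: 0.0
time_s: 6.85
eef_pos: [428.3, -39.8, 315.2]
ee_rot: [-0.0, 0.993, 0.116, -0.001]
force: [-0.5, 0.8, -0.4]
grip_width: 0.001
grip_force: 0.0
```

```bash
python3 - <<'E'
from rig import ctrl
import cv2,numpy as np
t=ctrl.capture("top")["image"];s=ctrl.capture("scene")["image"]
a=cv2.resize(t[170:270,195:295],(400,400),interpolation=cv2.INTER_CUBIC);b=cv2.resize(s[120:230,185:295],(400,400),interpolation=cv2.INTER_CUBIC)
cv2.imwrite("pics/n4.png",np.hstack([a,b])[:,:,::-1])
E
```

```text
(no output)
```

View pics/n4.png

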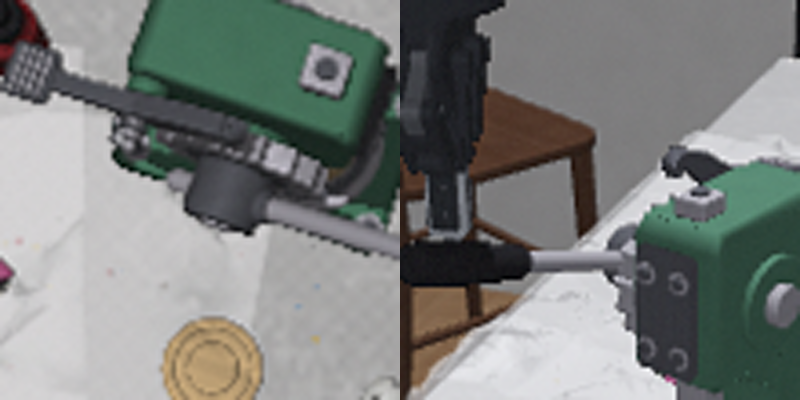

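The lever has moved down with the fingertips on the middle of the grip (445,235), and the pawl's nose is still raised. I'll carry on along the arc.

```bash
python3 -m creep '[[[-0.03,-0.1,-0.3,0,0,0],[-0.07,-0.2,-0.6,0,0,0],[-0.1,-0.3,-1,0,0,0],[-0.12,-0.35,-1.4,0,0,0],[-0.14,-0.38,-1.7,0,0,0],[-0.14,-0.4,-2,0,0,0],[-0.14,-0.4,-2.3,0,0,0],[-0.14,-0.4,-2.5,0,0,0],[-0.14,-0.4,-2.5,0,0,0]]]'
python3 -m creep '[[[0,0,-0.2,0,0,0],[0,0,-0.4,0,0,0],[0,0.02,-0.6,0,0,0],[0,0.03,-0.8,0,0,0],[0,0.03,-0.8,0,0,0],[0,0.03,-0.8,0,0,0]]]'
python3 -m creep '[[[0,0,-0.1,0,0,0],[0,0.03,-0.2,0,0,0],[0,0.05,-0.3,0,0,0],[0,0.05,-0.3,0,0,0],[0,0.05,-0.3,0,0,0]]]'
```

```text
time_s: 7.7
eef_pos: [425.0, -49.9, 253.2]
ee_rot: [0.0, 0.993, 0.117, -0.0]
force: [-0.3, -0.7, 0.3]
grip_width: -0.0
grip_force: 0.3
time_s: 8.2
eef_pos: [425.1, -48.8, 233.6]
ee_rot: [-0.0, 0.993, 0.117, 0.0]
force: [0.5, -1.2, 1.9]
grip_width: 0.003
grip_force: 0.6
time_s: 8.62
eef_pos: [425.3, -47.7, 226.5]
ee_rot: [0.0, 0.993, 0.117, 0.0]
force: [-0.3, -3.4, 3.6]
grip_width: -0.0
grip_force: 2.1
```

```bash
for i in 1; do python3 -m creep '[[[0,0.02,-0.1,0,0,0],[0,0.04,-0.2,0,0,0],[0,0.06,-0.3,0,0,0],[0,0.06,-0.3,0,0,0],[0,0.06,-0.3,0,0,0]]]'; done
python3 -m creep '[[[0,0.02,-0.1,0,0,0],[0,0.04,-0.2,0,0,0],[0,0.04,-0.2,0,0,0],[0,0.04,-0.2,0,0,0]]]'
```

```text
time_s: 9.03
eef_pos: [425.5, -46.3, 219.1]
ee_rot: [0.001, 0.993, 0.117, 0.001]
force: [0.3, -4.6, 3.6]
grip_width: 0.0
grip_force: 2.5
time_s: 9.37
eef_pos: [425.6, -45.5, 214.4]
ee_rot: [0.001, 0.993, 0.117, 0.001]
force: [-0.3, -5.8, 6.5]
grip_width: -0.001
grip_force: 3.6
```

```bash
python3 -m creep '[[[0,0.02,-0.1,0,0,0],[0,0.04,-0.2,0,0,0],[0,0.04,-0.2,0,0,0],[0,0.04,-0.2,0,0,0]]]'
python3 -m creep '[[[0,0.02,-0.1,0,0,0],[0,0.04,-0.2,0,0,0],[0,0.04,-0.2,0,0,0],[0,0.04,-0.2,0,0,0]]]'
python3 - <<'E'
from rig import ctrl
import cv2,numpy as np
s=ctrl.capture("scene")["image"]
b=cv2.resize(s[145:295,165:325],(640,600),interpolation=cv2.INTER_CUBIC)
cv2.imwrite("pics/n5.png",b[:,:,::-1])
E
```

```text
time_s: 9.7
eef_pos: [425.9, -44.7, 209.9]
ee_rot: [0.001, 0.993, 0.117, 0.001]
force: [-0.4, -6.6, 11.7]
grip_width: -0.003
grip_force: 6.1
time_s: 10.03
eef_pos: [426.1, -43.8, 205.5]
ee_rot: [0.002, 0.993, 0.117, 0.002]
force: [-1.9, -7.8, 16.4]
grip_width: -0.001
grip_force: 8.9
```

View pics/n5.png

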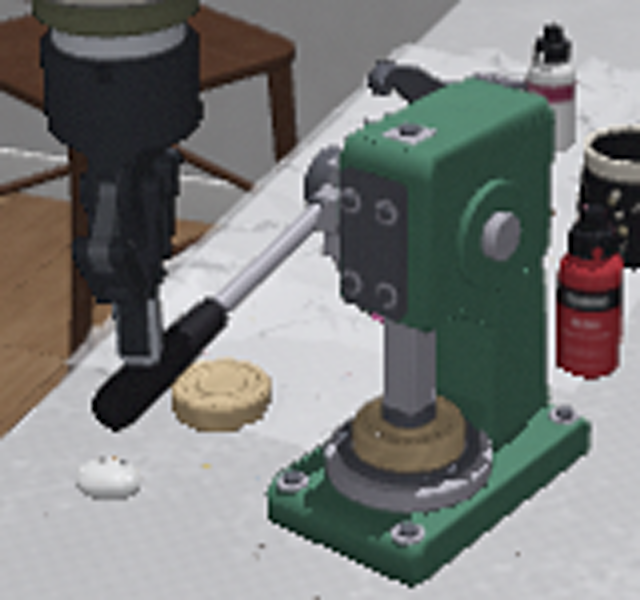

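The ram's pad is down on the wheel at (408,415), the bush can't be seen, and the pawl's nose is still up. I'll push to a clear stop.

```bash
python3 -m creep '[[[0,0.02,-0.1,0,0,0],[0,0.04,-0.2,0,0,0],[0,0.06,-0.3,0,0,0],[0,0.06,-0.3,0,0,0],[0,0.06,-0.3,0,0,0],[0,0.06,-0.3,0,0,0]]]'
python3 -m creep '[[[0,0.02,-0.1,0,0,0],[0,0.04,-0.2,0,0,0],[0,0.04,-0.2,0,0,0],[0,0.04,-0.2,0,0,0],[0,0.04,-0.2,0,0,0]]]'
```

```text
time_s: 10.58
eef_pos: [426.6, -42.4, 198.8]
ee_rot: [0.002, 0.993, 0.117, 0.003]
force: [-3.0, -6.5, 25.7]
grip_width: 0.0
grip_force: 12.9
time_s: 11.0
eef_pos: [426.9, -41.3, 194.4]
ee_rot: [0.002, 0.993, 0.117, 0.003]
force: [-4.3, -5.0, 32.7]
grip_width: 0.002
grip_force: 15.6
```

32 N is well past the roughly 9 N needed, so the bush should be home. I'll lift off and check.

```bash
python3 -m creep '[[[0,0,0.3,0,0,0],[0,0,0.8,0,0,0],[0,0,1.6,0,0,0],[0,0,2.6,0,0,0],[0,0,3.8,0,0,0],[0,0,5,0,0,0],[0,-1,6,0,0,0],[0,-2,7,0,0,0],[0,-3,7,0,0,0],[0,-4,7,0,0,0],[0,-5,7,0,0,0],[0,-5,7,0,0,0],[0,-5,7,0,0,0]]]'
python3 - <<'E'
from rig import ctrl
import cv2,numpy as np
t=ctrl.capture("top")["image"];s=ctrl.capture("scene")["image"]
a=cv2.resize(t[145:285,180:320],(400,400),interpolation=cv2.INTER_CUBIC);b=cv2.resize(s[155:275,205:325],(400,400),interpolation=cv2.INTER_CUBIC)
cv2.imwrite("pics/n6.png",np.hstack([a,b])[:,:,::-1])
E
```

```text
time_s: 12.08
eef_pos: [425.0, -165.7, 365.6]
ee_rot: [-0.001, 0.993, 0.116, -0.0]
force: [-0.2, 1.0, -0.3]
grip_width: -0.0
grip_force: 0.0
```

View pics/n6.png

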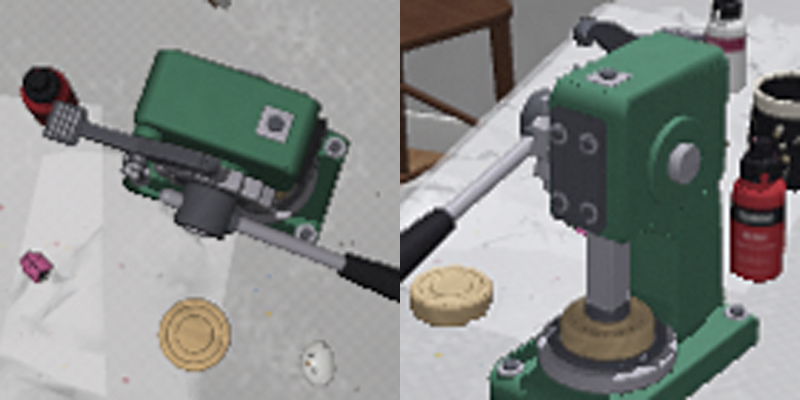

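The ram is down on the wheel at (608,305), its top is nearly flush with the frame, the pawl's nose is raised, and the bystanders haven't moved. I'm handing the job in.

```bash
python3 -c "
from rig import ctrl
print(ctrl.finish_job())"
```

```text
the job is handed in; nothing more can be done
None
```

I pressed the pawl clear and pushed the lever down until the bush looked fully home. The wheel and the things round the press look undisturbed in the last pictures. I handed the job in after about 12 s of robot time, and no verdict came back.

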